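# Bottles back into the graded rack

## Robot

A 6-joint arm with a two-finger parallel gripper is mounted at the origin on a cart in front of the work surface, level with it; the furniture and walls round the work are solid. World frame = base frame: x ahead of the robot, y to its left, z up, the work surface at z = 0. Lengths are in m, angles in rad, forces in N, time in s.
With the tool pointing down it reaches from about 0.375 to 0.975 m from the base axis. Payload 3.8 kg.
Tool frame: the origin (TCP) lies midway between the tips of the shut fingers; the grasp point (between the pads) lies ctrl.grip_depth behind it (ctrl.grip_depth is the distance from the TCP to the grasp point, in m); z points along the fingers, y is the line along which they close (so a half turn about z gives the same grasp; the last joint's range is limited). The gripper opens to 88 mm and grips with 3 to 60 N. Pads are 18 mm wide; open, the fingers measure 123 mm over their backs; the gripper's body (75 mm by 187 mm) begins 45 mm behind the grasp point.
Start: joints at [-1.277, 0.264, 1.604, -0, 1.274, -0.037], TCP at [0.219, -0.638, 0.239] pointing down, gripper open.
Joint ranges: [-2.63, 2.63], [-0.94, 2.18], [0.31, 2.57], [-1.31, 4.45], [0, 2.66], [-2.55, 2.55]. Speed limits (rad/s): [2.57, 2.57, 3.14, 3.14, 3.14, 3.14].

## Interface

Orientations are given as [roll, pitch, yaw] about the fixed x, y, z axes, in that order (R = Rz(yaw) Ry(pitch) Rx(roll)).
In Python, from station import ctrl gives the robot as it stands. The module is installed in compiled form; this text tells all that it offers.
- The arm moves only by the tool step_arm, never from a script. Its argument "rows" is a list of rows, each an object with "translation": the shift along the tool's x, y, z in cm, a list of three; "rotation": the turn, a rotation vector about the tool's x, y, z in degrees, a list of three; "grip": the opening, from 0 (shut) to 1 (fully open). In form: [{"translation": [x, y, z], "rotation": [ax, ay, az], "grip": grip}, ...]. A call has exactly 8 rows; each row is the pose to reach, as a shift and turn from the pose commanded when the call began, along the tool's axes at that moment; what a row does not reach only later rows make up. A row lasts 1/8 s, in which the tool goes at most 62.5 mm and 10.7 degrees, less where a joint would pass 70% of its speed; a pose out of reach is approached as far as the arm can. A call with a gripper value outside its range is refused whole. The fingers move at their own pace and stop on an object; "grip_force" is the grip in N (left out, the last holds). Time passes only in rows, so rows that repeat a pose let the fingers close, or fill a call up. It gives the time, the measured TCP pose, the force, the opening and the grip force at its end, in the units of the state.
- ctrl.get_state(): the state, without advancing time (a new reading comes with each control period).
- ctrl.snapshot(name): name is "scene" or "top" or "wrist"; returns the picture (480x640x3 uint8, red, green, blue); there is no depth.
- ctrl.camera_info(name): a dict with "fovy" (degrees; the focal length in pixels is half the picture's height over the tangent of half this angle, whatever the lens; pixels are square), "cx", "cy" (the principal point, pixels), "origin" and "orientation" of the camera in the world; the wrist camera has in their place "mount" (4x4, takes a point from camera to tool coordinates, whose origin is the TCP and whose axes are the flange's). Camera axes: x right, y down, z forward; pixel columns grow to the right and rows downward; lengths in m; the calibration is good to about 2 mm. A picture is of the moment at which its call begins: read the wrist's pose just before it. camera_info takes no time and is no camera call.
- ctrl.job_done(): hands the job in; it is judged then, once.
The state is a dict: "time": time; "joints": joint angles; "dq": joint speeds; "effort": joint torques, N m; "tcp_pos": TCP position; "orientation": TCP orientation; "ft_force": force on the tool from outside, world axes, zero at the start; "moment": the same for the moment, N m; "width": finger opening in m; "gripper_force": force on a finger pad.
Only numpy, scipy, OpenCV 4.12 (cv2) and the standard library are available. Lean on these libraries where they do the work, as an engineer would, in place of code of your own. Each camera call takes 0.05 s, during which the arm holds its last target. There are 200 camera calls.

## Task

Put the four bottles from the worktop back into the bottle rack, lined up by size: the largest in the widest well, and so on down to the smallest in the narrowest, each standing upright on the floor of its well and let go. Keep the bottles upright, and leave the glass dish and the bur block where they are.

Things in the scene. Friction and masses are not known exactly. Their poses are not given: they have to be found in the camera images.
- tablet_jar: The largest bottle: white round tablet jar, 86 mm across, 153 mm tall, 0.24 to 0.4 kg. Too wide for most grippers; its flat round cap, 54 mm across, fills the top 20 mm (133 to 153 mm up) and is the place to grip it. Origin: centre of its underside, z up along the jar. Starts upright on the worktop.
- capped_bottle: The second largest bottle: slim white round bottle, 49 mm across up to 88 mm, with a 36 mm wide screw cap on top, 110 mm tall in all, 0.1 to 0.17 kg. Origin: centre of its underside, z up along the bottle. Starts upright on the worktop.
- dropper_bottle: The third bottle: brown glass bottle, 33 mm across up to 46 mm, then a 21 mm wide black cap, 74 mm tall in all, 0.06 to 0.11 kg. Origin: centre of its underside, z up along the bottle. Starts upright on the worktop.
- small_vial: The smallest bottle: little vial, 25 mm across up to 40 mm, then a 16 mm wide cap, 52 mm tall in all, about 0.03 kg. Origin: centre of its underside, z up along the vial. Starts upright on the worktop.
- well_widest: The widest of four round wells in one straight row, by size, in the white bottle rack (282 x 112 mm, fixed, its top 22 mm above the worktop). Bore 96 mm through the 5 mm top plate; a bottle stands on the foot plate below, 16 mm deep. Origin: centre of the well's floor, 6 mm above the worktop; z up, x along the row towards the narrowest well. Next well's centre: 87 mm along +x.
- well_second: The second widest of four round wells in one straight row, by size, in the white bottle rack (282 x 112 mm, fixed, its top 22 mm above the worktop). Bore 58 mm through the 5 mm top plate; a bottle stands on the foot plate below, 16 mm deep. Origin: centre of the well's floor, 6 mm above the worktop; z up, x along the row towards the narrowest well. Next well's centre: 61 mm along +x.
- well_third: The third of four round wells in one straight row, by size, in the white bottle rack (282 x 112 mm, fixed, its top 22 mm above the worktop). Bore 42 mm through the 5 mm top plate; a bottle stands on the foot plate below, 16 mm deep. Origin: centre of the well's floor, 6 mm above the worktop; z up, x along the row towards the narrowest well. Next well's centre: 49 mm along +x.
- well_narrowest: The narrowest of four round wells in one straight row, by size, in the white bottle rack (282 x 112 mm, fixed, its top 22 mm above the worktop). Bore 32 mm through the 5 mm top plate; a bottle stands on the foot plate below, 16 mm deep. Origin: centre of the well's floor, 6 mm above the worktop; z up, x along the row towards the narrowest well. Last of the row.
- dappen_dish: Bystander: small thick glass dish, 37 mm across, 27 mm tall, at the back of the work. Loose; not to be moved. Origin: centre of its underside.
- bur_block: Bystander: small block 28 x 58 mm, 16 mm tall, with burs standing in it (34 mm in all), at the front edge. Loose; not to be moved. Origin: centre of its underside.
There are look-alikes about, which are no part of the job. Leave any yellow look-alike of the small_vial alone.

How it is judged:
At the end, for the whole second after the job is handed in: Each bottle stands at rest in its own well: the largest in the widest, the second in the second, the third in the third and the smallest in the narrowest; its underside within 4 mm of the well's floor, its axis within 9 mm of the well's centre and within 0.1 rad of upright (horizontal distance between tablet_jar and well_widest below 0.009 m and z of tablet_jar in the frame of well_widest between -0.004 and 0.004 m and angle between each of tablet_jar, capped_bottle, dropper_bottle, small_vial's own z axis and vertical below 0.1 rad and linear speed of each of tablet_jar, capped_bottle, dropper_bottle, small_vial below 0.02 m/s and horizontal distance between capped_bottle and well_second below 0.009 m and z of capped_bottle in the frame of well_second between -0.004 and 0.004 m and horizontal distance between dropper_bottle and well_third below 0.009 m and z of dropper_bottle in the frame of well_third between -0.004 and 0.004 m and horizontal distance between small_vial and well_narrowest below 0.009 m and z of small_vial in the frame of well_narrowest between -0.004 and 0.004 m); the robot touches nothing.
It fails at once if a bottle was tipped over (more than about 40 degrees) (angle between any of tablet_jar, capped_bottle, dropper_bottle, small_vial's own z axis and vertical above 0.7 rad).
It fails at once if the glass dish or the bur block was moved more than 20 mm (distance of any of dappen_dish, bur_block from where it was at the start of the episode above 0.02 m).
It also fails if it takes over 109 s, if anything falls off the work surface, if the arm or the gripper's body presses on something with over 40 N, if the wrist force passes 120 N, or if a joint passes its speed limit or range.

## Working session

There is one attempt and no reset: what is moved stays moved. The work goes in short steps, Python scripts to look and compute and a tool call to move; the robot and the scene stay as the last step left them, time stands still between calls to the robot, and variables do not carry over. Pictures are saved under pics/ and viewed, at most 15 in all, crops included, and the job is handed in when it is done.

Besides the shell and the picture viewer there is one more tool, called after "Call:" in YAML: its name, and indented under it one key for each argument. step_arm: Moves the arm, as the interface text tells. Its arguments: {"type":"object","properties":{"rows":{"type":"array","items":{"type":"object","properties":{"translation":{"type":"array","items":{"type":"number"}},"rotation":{"type":"array","items":{"type":"number"}},"grip":{"type":"number"}}}},"grip_force":{"type":"number"}},"required":["rows"]}

```bash
mkdir -p pics
python3 - <<'E'
from station import ctrl
import cv2
for n in("scene","top"):
    cv2.imwrite(f"pics/{n}0.png",ctrl.snapshot(n)[:,:,::-1]); print(n,ctrl.camera_info(n))
print(ctrl.camera_info("wrist"),ctrl.grip_depth); print(ctrl.get_state())
E
```

```text
scene {'fovy': 47.00938473034157, 'cx': 337.7326623947065, 'cy': 240.00541812630402, 'origin': array([0.0673921 , 0.72002413, 0.69813185]), 'orientation': array([-2.27149625, -0.00671972, -2.41101951])}
top {'fovy': 48.1618726626793, 'cx': 320.77003320540706, 'cy': 231.1168792052498, 'origin': array([0.40727592, 0.161316  , 0.93297283]), 'orientation': array([-2.96895428, -0.02617187, -1.5927865 ])}
{'fovy': 62.81108027091004, 'cx': 318.9034918216301, 'cy': 238.12094081798318, 'mount': array([[-1.39942643e-04, -9.55742841e-01, -2.94203334e-01,
         7.68347718e-02],
       [ 9.99999833e-01,  3.14522030e-05, -5.77841301e-04,
        -3.90979600e-04],
       [ 5.61521030e-04, -2.94203366e-01,  9.55742677e-01,
        -1.46320111e-01],
       [ 0.00000000e+00,  0.00000000e+00,  0.00000000e+00,
         1.00000000e+00]])} 0.0187
{'time': 0.1, 'joints': array([-1.27690697e+00,  2.64706855e-01,  1.60518507e+00, -1.50010582e-05,
        1.27371631e+00, -3.69024135e-02]), 'dq': array([-8.71926675e-04, -3.52811208e-04, -2.35888684e-03, -3.48726259e-05,
        3.72423534e-05,  3.62273440e-04]), 'effort': array([ 8.41712899e-04, -5.03618467e+01, -3.58071756e+01,  7.31139933e-02,
        2.32871814e-02, -5.35676736e-05]), 'tcp_pos': array([ 0.21904597, -0.63781085,  0.23752122]), 'orientation': array([-3.13957791e+00, -6.00377005e-05,  3.30796114e-01]), 'ft_force': array([ 0.43948333,  0.11196017, -0.03332552]), 'moment': array([ 0.00624818, -0.04396634,  0.00324211]), 'gripper_force': 0.0, 'width': 0.08835127196734975}
```

View pics/scene0.png

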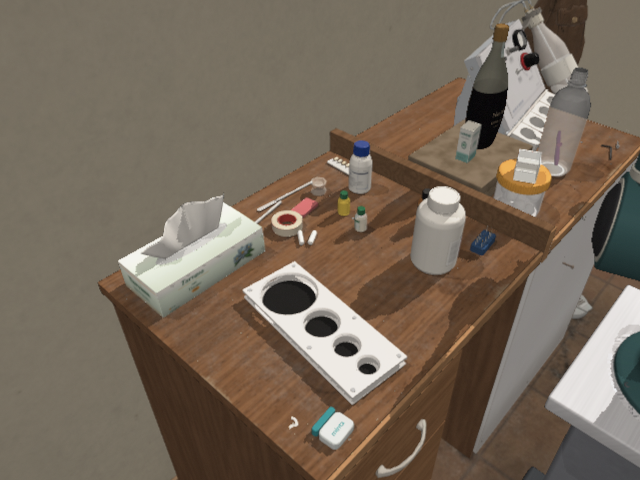

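View pics/top0.png

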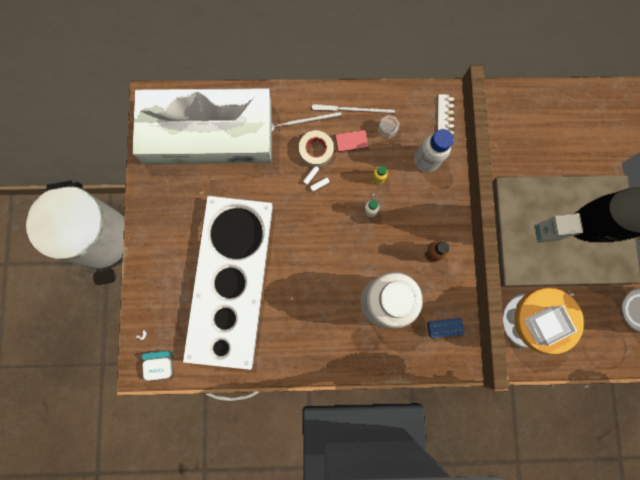

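Top view shows the jar cap at (399,299), the capped bottle with its blue cap at (441,141), and the dropper at (440,249). There are two vial candidates: white with green cap at (372,206) and yellow at (381,173). I choose the white one. The rack wells lie at (236,233), (230,282), (225,318), (221,348). Next, enlarged crops.

```bash
cat > h.py <<'E'
import numpy as np, cv2
from station import ctrl
from scipy.spatial.transform import Rotation as R
def cam(n,state=None):
    c=ctrl.camera_info(n); f=240/np.tan(np.radians(c['fovy']/2)); K=np.array([[f,0,c['cx']],[0,f,c['cy']],[0,0,1]])
    if n=='wrist':
        T=np.eye(4);T[:3,:3]=R.from_euler('xyz',state['orientation']).as_matrix();T[:3,3]=state['tcp_pos'];T=T@c['mount']
        return K,T[:3,:3],T[:3,3]
    return K,R.from_euler('xyz',c['orientation']).as_matrix(),np.array(c['origin'])
def proj(C,p):
    K,r,o=C; q=(np.atleast_2d(p)-o)@r@K.T; return q[:,:2]/q[:,2:]
def ray(C,uv):
    K,r,o=C; return r@np.linalg.solve(K,[uv[0],uv[1],1])
def onz(C,uv,z):
    d=ray(C,uv); return C[2]+d*(z-C[2][2])/d[2]
def tri(C1,a,C2,b):
    P=[C[0]@np.c_[C[1].T,-C[1].T@C[2]] for C in(C1,C2)]
    q=cv2.triangulatePoints(P[0],P[1],np.array(a,float).reshape(2,1),np.array(b,float).reshape(2,1)).ravel();return q[:3]/q[3]
def circ(x,y,z,d,n=60):
    t=np.linspace(0,2*np.pi,n);return np.c_[x+d/2*np.cos(t),y+d/2*np.sin(t),t*0+z]
E
python3 - <<'E'
import cv2
t=cv2.imread('pics/top0.png');s=cv2.imread('pics/scene0.png')
def z(im,x0,y0,x1,y1,k):return cv2.resize(im[y0:y1,x0:x1],None,fx=k,fy=k,interpolation=cv2.INTER_CUBIC)
cv2.imwrite('pics/t1.png',z(t,340,120,480,340,2.7)); 
cv2.imwrite('pics/s1.png',z(s,325,130,525,280,4))
a=z(t,180,190,280,375,3.2);b=z(s,235,255,415,403,2.6)
c=cv2.copyMakeBorder(a,0,0,0,0,0)
import numpy as np
o=np.zeros((592,800,3),np.uint8);o[:a.shape[0],:a.shape[1]]=a;o[:b.shape[0],330:330+b.shape[1]]=b
cv2.imwrite('pics/r1.png',o)
E
```

```text
(no output)
```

View pics/t1.png

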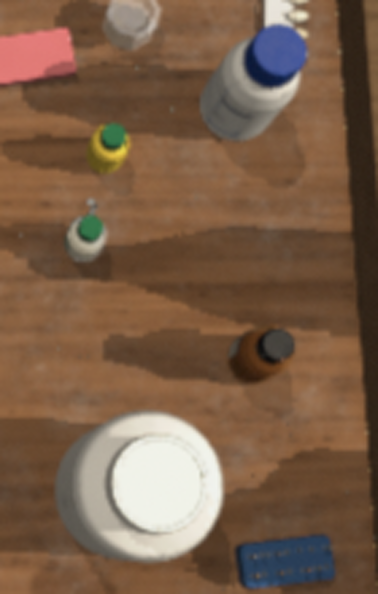

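View pics/s1.png

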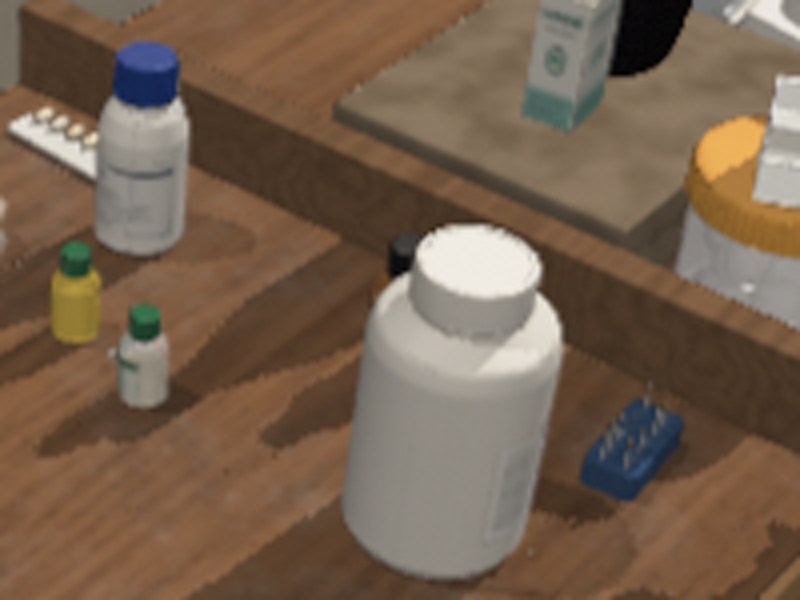

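View pics/r1.png

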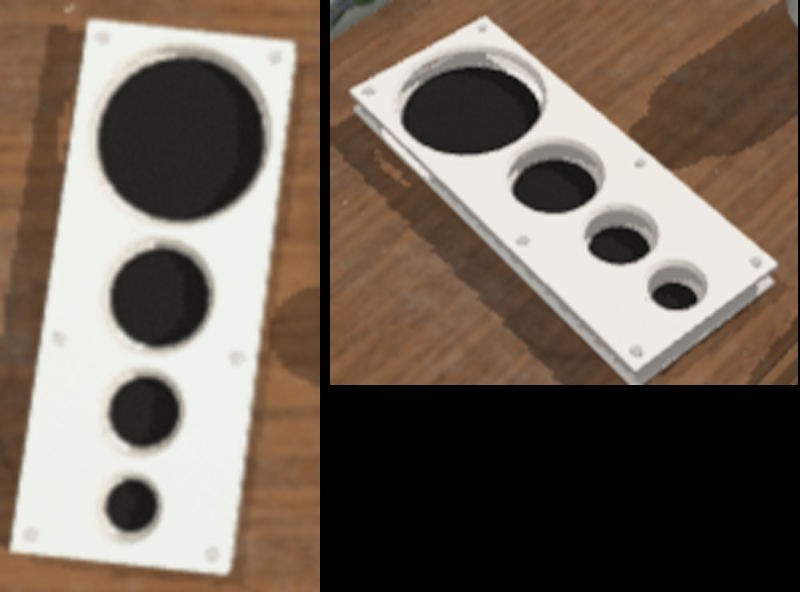

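Run:
```python
from h import *
np.set_printoptions(precision=4,suppress=True)
T=cam('top');S=cam('scene')
def c(u,x0,y0,k,dx=0):return ((u[0]-dx+.5)/k+x0-.5,(u[1]+.5)/k+y0-.5)
t1=lambda u:c(u,340,120,2.7); s1=lambda u:c(u,325,130,4); rt=lambda u:c(u,180,190,3.2); rs=lambda u:c(u,235,255,2.6,330)
for n,a,b,h in[('jar',(158,484),(477,262),.153),('capped',(280,51),(147,57),.11),('drop',(278,344),(405,243),.074),('vial',(91,226),(146,314),.052),('yel',(114,133),(76,252),.052)]:
    print(n,tri(T,t1(a),S,s1(b)),onz(T,t1(a),h)[:2],onz(S,s1(b),h)[:2])
for n,a,b in[('w1',(184,133),(472,100)),('w2',(162,295),(556,175)),('w3',(145,410),(621,235)),('w4',(132,505),(677,286)),('TL',(88,18),(486,16)),('TR',(296,42),(778,265)),('BR',(230,575),(632,370)),('BL',(11,551),(350,93))]:
    print(n,tri(T,rt(a),S,rs(b)),onz(T,rt(a),.022)[:2],onz(S,rs(b),.022)[:2])
print('dish base',onz(T,t1((130,28)),.02),'burs',onz(T,t1((287,560)),.016))
# rack corners order TL,TR,BR,BL in scene
P=[onz(T,rt(a),.022)[:2] for a in[(88,18),(296,42),(230,575),(11,551)]]
print([np.linalg.norm(P[i]-P[(i+1)%4]) for i in range(4)])
```

```text
jar [0.441 0.028 0.154] [0.4412 0.0279] [0.4415 0.0267]
capped [ 0.6981 -0.064   0.1121] [ 0.6985 -0.0647] [ 0.7007 -0.0666]
drop [ 0.5276 -0.0606  0.0768] [ 0.5268 -0.062 ] [ 0.5309 -0.0634]
vial [0.6057 0.045  0.0527] [0.6063 0.0451] [0.606 0.044]
yel [0.6659 0.0281 0.0521] [0.6662 0.0282] [0.6657 0.0279]
w1 [0.5686 0.2779 0.0186] [0.5679 0.2774] [0.5662 0.2801]
w2 [0.4819 0.2891 0.0201] [0.4814 0.2886] [0.4811 0.2905]
w3 [0.4216 0.2973 0.0193] [0.4217 0.297 ] [0.4201 0.2989]
w4 [0.3731 0.3036 0.0192] [0.3734 0.3033] [0.3717 0.3052]
TL [0.5788 0.2943 0.1137] [0.6321 0.3295] [0.6176 0.2164]
TR [ 0.5184  0.1903 -0.1028] [0.617  0.2172] [0.3374 0.2539]
BR [ 0.363   0.2903 -0.0727] [0.3371 0.2528] [0.3542 0.3652]
BL [0.4191 0.3882 0.2087] [0.3518 0.3648] [0.6302 0.3296]
dish base [0.7476 0.0097 0.02  ] burs [ 0.3982 -0.0744  0.016 ]
[np.float64(0.11332466965774017), np.float64(0.28212476838015044), np.float64(0.11294988411268381), np.float64(0.28253368505311477)]
```

Heights triangulate to within 3 mm of the given sizes (154, 112, 77, 53, rim 19–20 mm), and the rack corners give 113 x 282 mm. The crop confirms the white-bodied, green-capped vial at top pixel (373,205) as the one to take; the yellow one is the look-alike. Next I check the obstacles for the approach path and write a move helper.

```bash
cat >> h.py <<'E'
def rel(p,yaw):
    "tool-frame shift (cm) and rotvec (deg) from measured pose to TCP p, tool down with yaw (deg)"
    s=ctrl.get_state(); r=R.from_euler('xyz',s['orientation']); g=R.from_euler('xyz',[np.pi,0,np.radians(yaw)])
    print(np.round(r.inv().apply(np.array(p)-s['tcp_pos'])*100,2),np.round(np.degrees((r.inv()*g).as_rotvec()),1))
E
python3 - <<'E'
from h import *
np.set_printoptions(precision=3,suppress=True)
T=cam('top');S=cam('scene')
for n,p in[('champ base',(485,145)),('glass base',(562,172)),('orange base',(520,212)),('box',(466,158)),('ledge near end',(548,243))]: print(n,onz(S,p,0)[:2])
print('champ top',[(h,onz(S,(500,30),h)[:2]) for h in(.25,.3,.35)])
print('ledge',onz(T,(478,230),0)[:2],[tri(T,(487,388),S,(549,232))])
rel([.35,-.15,.26],100)
E
```

```text
champ base [ 0.59  -0.416]
glass base [ 0.396 -0.43 ]
orange base [ 0.395 -0.224]
box [ 0.592 -0.332]
ledge near end [ 0.306 -0.17 ]
champ top [(0.25, array([ 0.644, -0.49 ])), (0.3, array([ 0.58 , -0.355])), (0.35, array([ 0.516, -0.22 ]))]
ledge [ 0.567 -0.146] [array([ 0.3  , -0.124,  0.059])]
[ 28.23 -41.89  -2.16] [ -0.1  -0.1 -81. ]
```

Call:
step_arm:
  rows:
    - {"translation": [5.3, -21.2, -6.2], "rotation": [0, 0, -42], "grip": 0.6}
    - {"translation": [5.3, -21.2, -6.2], "rotation": [0, 0, -42], "grip": 0.6}
    - {"translation": [5.3, -21.2, -6.2], "rotation": [0, 0, -42], "grip": 0.6}
    - {"translation": [5.3, -21.2, -6.2], "rotation": [0, 0, -42], "grip": 0.6}
    - {"translation": [27.6, -36.8, -6.2], "rotation": [0, 0, -82], "grip": 0.6}
    - {"translation": [27.6, -36.8, -6.2], "rotation": [0, 0, -82], "grip": 0.6}
    - {"translation": [27.6, -36.8, -6.2], "rotation": [0, 0, -82], "grip": 0.6}
    - {"translation": [27.6, -36.8, -6.2], "rotation": [0, 0, -82], "grip": 0.6}
  grip_force: 15

```text
time: 1.1
tcp_pos: [0.3482, -0.2168, 0.3006]
orientation: [3.141, 0.0, 1.766]
ft_force: [0.8, -0.8, 0.0]
width: 0.0528
gripper_force: 0.0
```

```bash
python3 -c "
from h import *
rel([.606,.045,.20],165)"
```

```text
[20.68 30.36 10.06] [  0.    0.  -63.8]
```

Call:
step_arm:
  rows:
    - {"translation": [20, 29, 10], "rotation": [0, 0, -63], "grip": 0.6}
    - {"translation": [20, 29, 10], "rotation": [0, 0, -63], "grip": 0.6}
    - {"translation": [20, 29, 10], "rotation": [0, 0, -63], "grip": 0.6}
    - {"translation": [20, 29, 10], "rotation": [0, 0, -63], "grip": 0.6}
    - {"translation": [20, 29, 10], "rotation": [0, 0, -63], "grip": 0.6}
    - {"translation": [20, 29, 10], "rotation": [0, 0, -63], "grip": 0.6}
    - {"translation": [20, 29, 10], "rotation": [0, 0, -63], "grip": 0.6}
    - {"translation": [20, 29, 10], "rotation": [0, 0, -63], "grip": 0.6}

```text
time: 2.1
tcp_pos: [0.5937, 0.0327, 0.2001]
orientation: [-3.141, -0.002, 2.861]
ft_force: [0.3, -0.3, -0.0]
width: 0.0525
gripper_force: 0.0
```

```bash
cat > w.py <<'E'
import sys,json
from h import *
# w.py name x y z d [x y z d ...]: wrist picture with predicted circles
s=ctrl.get_state(); im=ctrl.snapshot('wrist')[:,:,::-1].copy(); cv2.imwrite(f'pics/{sys.argv[1]}.png',im)
C=cam('wrist',s); a=np.array(sys.argv[2:],float).reshape(-1,4)
print(s['tcp_pos'].round(4),np.degrees(s['orientation']).round(2))
big=cv2.resize(im,(800,600),interpolation=cv2.INTER_CUBIC)
for x,y,z,d in a:
    q=proj(C,circ(x,y,z,d)); cv2.polylines(big,[((q+.5)*1.25-.5).round().astype(np.int32)],True,(255,0,255),1)
cv2.imwrite(f'pics/{sys.argv[1]}.png',big)
E
python3 w.py v1 .606 .045 .052 .016 .606 .045 0 .025 .666 .028 .052 .016; python3 -c "
from h import *
rel([.606,.045,.012],165)"
```

```text
[0.5937 0.0327 0.2001] [-1.7995e+02 -9.0000e-02  1.6393e+02]
[-0.83  1.58 18.87] [-0.  -0.  -1.1]
```

View pics/v1.png

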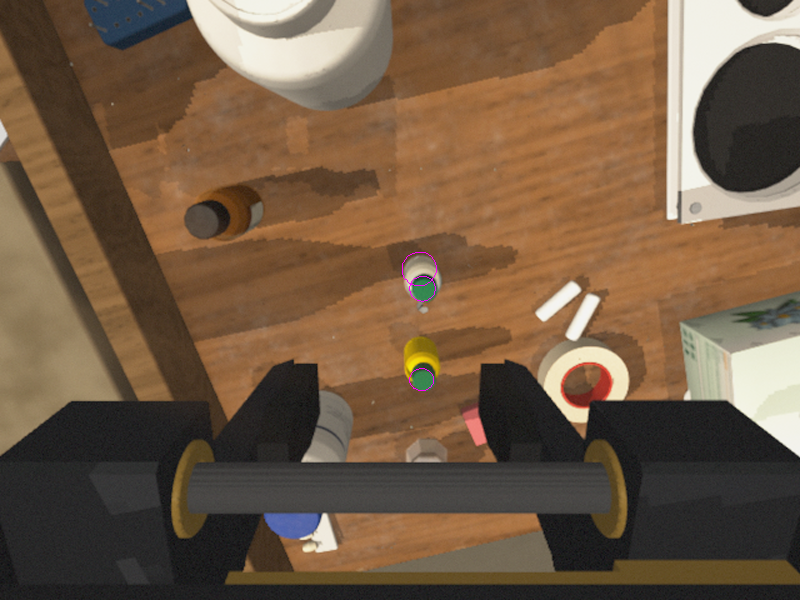

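The overlay matches: white vial cap at (423,289), yellow look-alike at (422,379), both on their predicted circles. Descending to the white vial.

Call:
step_arm:
  rows:
    - {"translation": [-0.8, 1.6, 5], "rotation": [0, 0, -1], "grip": 0.6}
    - {"translation": [-0.8, 1.6, 11], "rotation": [0, 0, -1], "grip": 0.6}
    - {"translation": [-0.8, 1.6, 15], "rotation": [0, 0, -1], "grip": 0.6}
    - {"translation": [-0.8, 1.6, 17.5], "rotation": [0, 0, -1], "grip": 0.6}
    - {"translation": [-0.8, 1.6, 18.9], "rotation": [0, 0, -1], "grip": 0.6}
    - {"translation": [-0.8, 1.6, 18.9], "rotation": [0, 0, -1], "grip": 0.6}
    - {"translation": [-0.8, 1.6, 18.9], "rotation": [0, 0, -1], "grip": 0.3}
    - {"translation": [-0.8, 1.6, 18.9], "rotation": [0, 0, -1], "grip": 0.1}
  grip_force: 12

```text
time: 3.15
tcp_pos: [0.6078, 0.046, 0.0134]
orientation: [3.141, 0.003, 2.879]
ft_force: [0.6, -0.0, 0.0]
width: 0.0348
gripper_force: 0.0
```

Call:
step_arm:
  rows:
    - {"translation": [0, 0, 0], "rotation": [0, 0, 0], "grip": 0.0}
    - {"translation": [0, 0, 0], "rotation": [0, 0, 0], "grip": 0.0}
    - {"translation": [0, 0, 0], "rotation": [0, 0, 0], "grip": 0.0}
    - {"translation": [0, 0, -2], "rotation": [0, 0, 0], "grip": 0.0}
    - {"translation": [0, 0, -5], "rotation": [0, 0, 0], "grip": 0.0}
    - {"translation": [0, 0, -8], "rotation": [0, 0, 0], "grip": 0.0}
    - {"translation": [0, 0, -8], "rotation": [0, 0, 0], "grip": 0.0}
    - {"translation": [0, 0, -8], "rotation": [0, 0, 0], "grip": 0.0}

```text
time: 4.15
tcp_pos: [0.606, 0.0461, 0.0912]
orientation: [-3.141, -0.001, 2.879]
ft_force: [0.2, -0.8, -1.0]
width: 0.0242
gripper_force: 12.0
```

```bash
python3 -c "
from h import *
rel([.3724,.3041,.10],172.5)"
```

```text
[29.25 18.86 -0.86] [-0.  -0.  -7.5]
```

Call:
step_arm:
  rows:
    - {"translation": [29.2, 18.9, -1], "rotation": [0, 0, -7.5], "grip": 0.0}
    - {"translation": [29.2, 18.9, -1], "rotation": [0, 0, -7.5], "grip": 0.0}
    - {"translation": [29.2, 18.9, -1], "rotation": [0, 0, -7.5], "grip": 0.0}
    - {"translation": [29.2, 18.9, -1], "rotation": [0, 0, -7.5], "grip": 0.0}
    - {"translation": [29.2, 18.9, -1], "rotation": [0, 0, -7.5], "grip": 0.0}
    - {"translation": [29.2, 18.9, -1], "rotation": [0, 0, -7.5], "grip": 0.0}
    - {"translation": [29.2, 18.9, -1], "rotation": [0, 0, -7.5], "grip": 0.0}
    - {"translation": [29.2, 18.9, -1], "rotation": [0, 0, -7.5], "grip": 0.0}

```text
time: 5.15
tcp_pos: [0.3732, 0.3036, 0.1006]
orientation: [-3.14, -0.001, 3.011]
ft_force: [-0.9, -0.2, -0.1]
width: 0.0245
gripper_force: 12.0
```

```bash
python3 w.py p1 .3724 .3041 .022 .032 .421 .2976 .022 .042 .4814 .2896 .022 .058 .3724 .3041 .137 .016; python3 -c "
from h import *
rel([.3724,.3041,.0175],172.5)"
```

```text
[0.3732 0.3036 0.1006] [-1.7990e+02 -7.0000e-02  1.7249e+02]
[0.12 0.06 8.33] [-0.1 -0.1 -0.1]
```

View pics/p1.png

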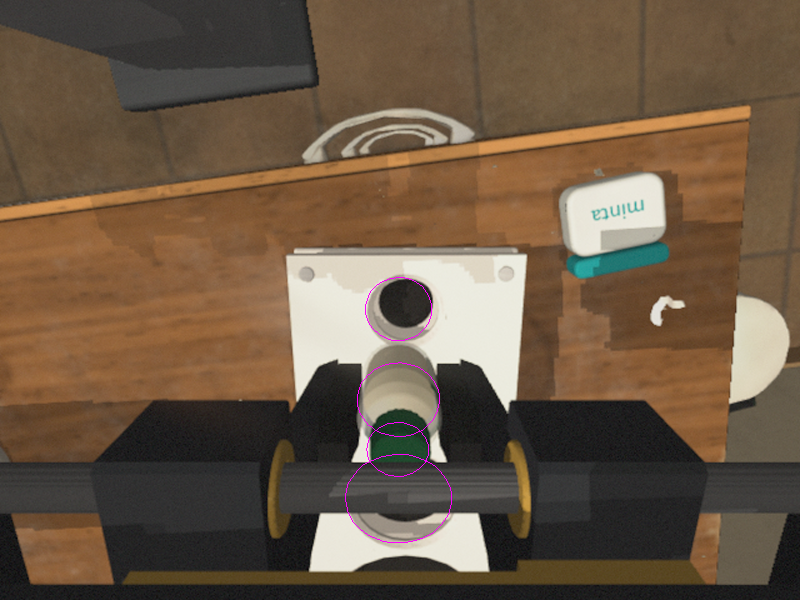

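The well rim centre is at (402,307), with the predicted circle at (399,309), so it lies 1–1.5 mm off. I correct for this and lower.

Call:
step_arm:
  rows:
    - {"translation": [0.2, 0.15, 3], "rotation": [0, 0, 0], "grip": 0.0}
    - {"translation": [0.2, 0.15, 5], "rotation": [0, 0, 0], "grip": 0.0}
    - {"translation": [0.2, 0.15, 6], "rotation": [0, 0, 0], "grip": 0.0}
    - {"translation": [0.2, 0.15, 7], "rotation": [0, 0, 0], "grip": 0.0}
    - {"translation": [0.2, 0.15, 7.8], "rotation": [0, 0, 0], "grip": 0.0}
    - {"translation": [0.2, 0.15, 8.3], "rotation": [0, 0, 0], "grip": 0.0}
    - {"translation": [0.2, 0.15, 8.3], "rotation": [0, 0, 0], "grip": 0.0}
    - {"translation": [0.2, 0.15, 8.3], "rotation": [0, 0, 0], "grip": 0.0}

```text
time: 6.2
tcp_pos: [0.3724, 0.3061, 0.0223]
orientation: [-3.141, -0.0, 3.01]
ft_force: [-8.6, -8.9, 29.2]
width: 0.0244
gripper_force: 26.6
```

The fingertips (TCP z = 22 mm) have met the rack's top plate, so the vial is in the bore about 5 mm off its floor. I back up a little and let it drop.

Call:
step_arm:
  rows:
    - {"translation": [0, 0, -0.6], "rotation": [0, 0, 0], "grip": 0.0}
    - {"translation": [0, 0, -0.7], "rotation": [0, 0, 0], "grip": 0.0}
    - {"translation": [0, 0, -0.7], "rotation": [0, 0, 0], "grip": 0.0}
    - {"translation": [0, 0, -0.7], "rotation": [0, 0, 0], "grip": 0.42}
    - {"translation": [0, 0, -0.7], "rotation": [0, 0, 0], "grip": 0.42}
    - {"translation": [0, 0, -0.7], "rotation": [0, 0, 0], "grip": 0.42}
    - {"translation": [0, 0, -0.7], "rotation": [0, 0, 0], "grip": 0.42}
    - {"translation": [0, 0, -0.7], "rotation": [0, 0, 0], "grip": 0.42}

```text
time: 7.2
tcp_pos: [0.3718, 0.3061, 0.0257]
orientation: [-3.142, -0.0, 3.01]
ft_force: [0.5, -0.1, -0.7]
width: 0.0372
gripper_force: 0.0
```

Call:
step_arm:
  rows:
    - {"translation": [0, 0, -2], "rotation": [0, 0, 0], "grip": 0.42}
    - {"translation": [0, 0, -5], "rotation": [0, 0, 0], "grip": 0.42}
    - {"translation": [0, 0, -11], "rotation": [0, 0, 0], "grip": 0.5}
    - {"translation": [0, 0, -16], "rotation": [0, 0, 0], "grip": 0.6}
    - {"translation": [0, 0, -16], "rotation": [0, 0, 0], "grip": 0.6}
    - {"translation": [0, 0, -16], "rotation": [0, 0, 0], "grip": 0.6}
    - {"translation": [0, 0, -16], "rotation": [0, 0, 0], "grip": 0.6}
    - {"translation": [0, 0, -16], "rotation": [0, 0, 0], "grip": 0.6}

```text
time: 8.2
tcp_pos: [0.3709, 0.3054, 0.1839]
orientation: [-3.139, -0.002, 3.01]
ft_force: [-0.2, 0.5, 0.8]
width: 0.0531
gripper_force: 0.0
```

```bash
python3 w.py p2 .372 .305 .058 .016 .372 .305 .022 .032 .4214 .2988 .022 .042 .4814 .2908 .022 .058; python3 -c "
from h import *
rel([.5275,-.062,.18],105)"
```

```text
[0.3709 0.3054 0.1839] [-1.7987e+02 -1.4000e-01  1.7245e+02]
[-20.33 -34.38   0.45] [-0.2 -0.  67.5]
```

View pics/p2.png

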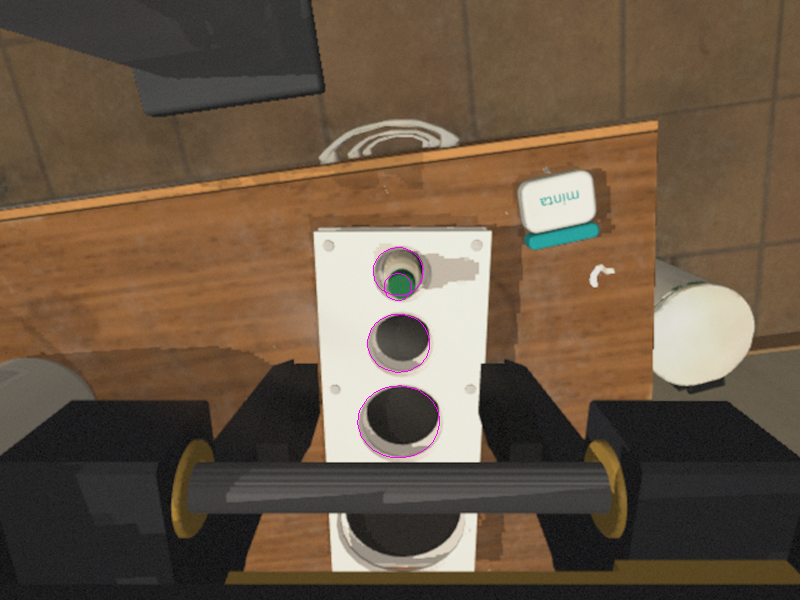

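The vial stands in the narrowest well: its cap at (400,285) sits on the predicted circle for a 58 mm height. The other wells also match. Now the dropper bottle.

Call:
step_arm:
  rows:
    - {"translation": [-20.3, -34.4, -2], "rotation": [0, 0, 67.5], "grip": 0.6}
    - {"translation": [-20.3, -34.4, -2], "rotation": [0, 0, 67.5], "grip": 0.6}
    - {"translation": [-20.3, -34.4, -2], "rotation": [0, 0, 67.5], "grip": 0.6}
    - {"translation": [-20.3, -34.4, -2], "rotation": [0, 0, 67.5], "grip": 0.6}
    - {"translation": [-20.3, -34.4, -2], "rotation": [0, 0, 67.5], "grip": 0.6}
    - {"translation": [-20.3, -34.4, -2], "rotation": [0, 0, 67.5], "grip": 0.6}
    - {"translation": [-20.3, -34.4, -2], "rotation": [0, 0, 67.5], "grip": 0.6}
    - {"translation": [-20.3, -34.4, -2], "rotation": [0, 0, 67.5], "grip": 0.6}

```text
time: 9.25
tcp_pos: [0.5281, -0.0633, 0.205]
orientation: [-3.141, -0.0, 1.829]
ft_force: [-0.4, 1.0, -0.2]
width: 0.0527
gripper_force: 0.0
```

```bash
python3 w.py d1 .5275 -.062 .074 .021 .5275 -.062 .0 .033 .441 .0275 .153 .054; python3 -c "
from h import *
rel([.5275,-.062,.021],105)"
```

```text
[ 0.5281 -0.0633  0.205 ] [-1.7994e+02 -3.0000e-02  1.0479e+02]
[-0.02  0.02 18.39] [-0.1 -0.1 -0.1]
```

View pics/d1.png

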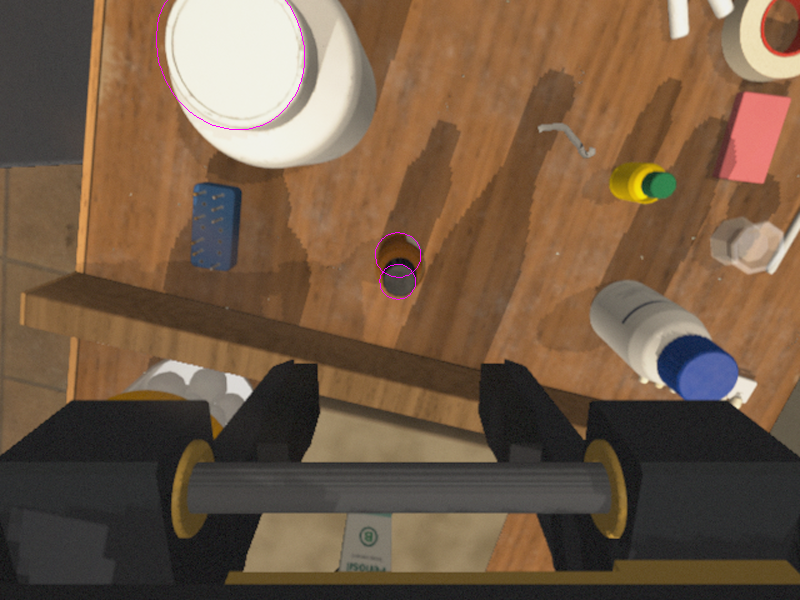

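Dropper cap at (398,280), on its prediction. Descend and grip.

Call:
step_arm:
  rows:
    - {"translation": [0, 0, 6], "rotation": [0, 0, 0], "grip": 0.6}
    - {"translation": [0, 0, 11], "rotation": [0, 0, 0], "grip": 0.6}
    - {"translation": [0, 0, 15], "rotation": [0, 0, 0], "grip": 0.6}
    - {"translation": [0, 0, 17.5], "rotation": [0, 0, 0], "grip": 0.6}
    - {"translation": [0, 0, 18.4], "rotation": [0, 0, 0], "grip": 0.6}
    - {"translation": [0, 0, 18.4], "rotation": [0, 0, 0], "grip": 0.6}
    - {"translation": [0, 0, 18.4], "rotation": [0, 0, 0], "grip": 0.3}
    - {"translation": [0, 0, 18.4], "rotation": [0, 0, 0], "grip": 0.1}
  grip_force: 15

```text
time: 10.3
tcp_pos: [0.5291, -0.0617, 0.0231]
orientation: [3.139, 0.001, 1.832]
ft_force: [-0.5, 0.1, -0.6]
width: 0.0353
gripper_force: 0.0
```

Call:
step_arm:
  rows:
    - {"translation": [0, 0, 0], "rotation": [0, 0, 0], "grip": 0.0}
    - {"translation": [0, 0, 0], "rotation": [0, 0, 0], "grip": 0.0}
    - {"translation": [0, 0, 0], "rotation": [0, 0, 0], "grip": 0.0}
    - {"translation": [0, 0, -2], "rotation": [0, 0, 0], "grip": 0.0}
    - {"translation": [0, 0, -5], "rotation": [0, 0, 0], "grip": 0.0}
    - {"translation": [0, 0, -10], "rotation": [0, 0, 0], "grip": 0.0}
    - {"translation": [0, 0, -16], "rotation": [0, 0, 0], "grip": 0.0}
    - {"translation": [0, 0, -18], "rotation": [0, 0, 0], "grip": 0.0}

```text
time: 11.3
tcp_pos: [0.5302, -0.0621, 0.2064]
orientation: [3.135, 0.003, 1.832]
ft_force: [-0.2, 0.8, -1.5]
width: 0.0317
gripper_force: 15.0
```

```bash
python3 -c "
from h import *
rel([.4212,.2992,.115],172.5); rel([.53,.12,.20],150)"
```

```text
[37.74 -1.27  9.02] [  0.2   0.4 -67.6]
[17.6   4.67  0.62] [  0.3   0.3 -45.1]
```

Call:
step_arm:
  rows:
    - {"translation": [17.6, 4.7, 0], "rotation": [0, 0, -40], "grip": 0.0}
    - {"translation": [17.6, 4.7, 0], "rotation": [0, 0, -40], "grip": 0.0}
    - {"translation": [17.6, 4.7, 0], "rotation": [0, 0, -40], "grip": 0.0}
    - {"translation": [37.7, -1.3, 9], "rotation": [0, 0, -67.6], "grip": 0.0}
    - {"translation": [37.7, -1.3, 9], "rotation": [0, 0, -67.6], "grip": 0.0}
    - {"translation": [37.7, -1.3, 9], "rotation": [0, 0, -67.6], "grip": 0.0}
    - {"translation": [37.7, -1.3, 9], "rotation": [0, 0, -67.6], "grip": 0.0}
    - {"translation": [37.7, -1.3, 9], "rotation": [0, 0, -67.6], "grip": 0.0}

```text
time: 12.3
tcp_pos: [0.4153, 0.3, 0.1098]
orientation: [-3.139, -0.003, 3.015]
ft_force: [0.4, -0.1, -0.9]
width: 0.0321
gripper_force: 15.0
```

```bash
python3 -c "
from h import *
rel([.4212,.2992,.028],172.5);print(ctrl.get_state()['tcp_pos'],ctrl.get_state()['orientation'])"
```

```text
[-0.62  0.01  8.18] [-0.1 -0.2  0.3]
[0.41533265 0.30004479 0.10982605] [-3.13929713e+00 -3.11644580e-03  3.01539164e+00]
```

Call:
step_arm:
  rows:
    - {"translation": [0, 0, 2], "rotation": [0, 0, 0], "grip": 0.0}
    - {"translation": [0, 0, 3], "rotation": [0, 0, 0], "grip": 0.0}
    - {"translation": [0, 0, 3], "rotation": [0, 0, 0], "grip": 0.0}
    - {"translation": [0, 0, 3], "rotation": [0, 0, 0], "grip": 0.0}
    - {"translation": [0, 0, 3], "rotation": [0, 0, 0], "grip": 0.0}
    - {"translation": [0, 0, 3], "rotation": [0, 0, 0], "grip": 0.0}
    - {"translation": [0, 0, 3], "rotation": [0, 0, 0], "grip": 0.0}
    - {"translation": [0, 0, 3], "rotation": [0, 0, 0], "grip": 0.0}

```text
time: 13.3
tcp_pos: [0.4181, 0.2993, 0.0818]
orientation: [3.141, 0.0, 3.012]
ft_force: [-0.5, 0.2, -0.4]
width: 0.0318
gripper_force: 15.0
```

```bash
python3 w.py d2 .4212 .2992 .022 .042 ; python3 -c "
from h import *
rel([.4212,.2992,.028],172.5)"
```

```text
[0.4181 0.2993 0.0818] [1.7999e+02 1.0000e-02 1.7256e+02]
[-0.32  0.03  5.38] [0.  0.  0.1]
```

View pics/d2.png

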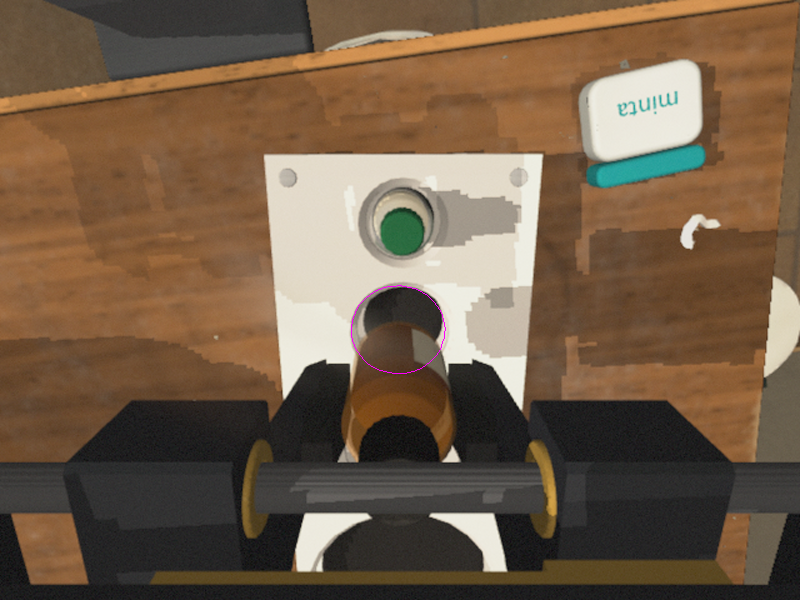

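The third well rim, around (399,329), matches its prediction, and the vial is seated in the narrowest well. Lower.

Call:
step_arm:
  rows:
    - {"translation": [-0.3, 0.05, 0], "rotation": [0, 0, 0], "grip": 0.0}
    - {"translation": [-0.3, 0.05, 1.5], "rotation": [0, 0, 0], "grip": 0.0}
    - {"translation": [-0.3, 0.05, 2.5], "rotation": [0, 0, 0], "grip": 0.0}
    - {"translation": [-0.3, 0.05, 3.5], "rotation": [0, 0, 0], "grip": 0.0}
    - {"translation": [-0.3, 0.05, 4.5], "rotation": [0, 0, 0], "grip": 0.0}
    - {"translation": [-0.3, 0.05, 5.2], "rotation": [0, 0, 0], "grip": 0.0}
    - {"translation": [-0.3, 0.05, 5.2], "rotation": [0, 0, 0], "grip": 0.0}
    - {"translation": [-0.3, 0.05, 5.2], "rotation": [0, 0, 0], "grip": 0.0}

```text
time: 14.35
tcp_pos: [0.4212, 0.2995, 0.0297]
orientation: [3.141, 0.0, 3.012]
ft_force: [-0.2, -0.3, -1.0]
width: 0.0319
gripper_force: 15.0
```

Call:
step_arm:
  rows:
    - {"translation": [0, 0, 0.1], "rotation": [0, 0, 0], "grip": 0.0}
    - {"translation": [0, 0, 0.1], "rotation": [0, 0, 0], "grip": 0.5}
    - {"translation": [0, 0, 0.1], "rotation": [0, 0, 0], "grip": 0.5}
    - {"translation": [0, 0, 0.1], "rotation": [0, 0, 0], "grip": 0.5}
    - {"translation": [0, 0, 0.1], "rotation": [0, 0, 0], "grip": 0.5}
    - {"translation": [0, 0, -3], "rotation": [0, 0, 0], "grip": 0.5}
    - {"translation": [0, 0, -8], "rotation": [0, 0, 0], "grip": 0.6}
    - {"translation": [0, 0, -14], "rotation": [0, 0, 0], "grip": 0.7}

```text
time: 15.35
tcp_pos: [0.4201, 0.2987, 0.1699]
orientation: [-3.14, -0.002, 3.012]
ft_force: [0.8, 0.9, -0.1]
width: 0.0604
gripper_force: 0.0
```

```bash
python3 -c "
from h import *
rel([.6995,-.065,.21],172.5)"
```

```text
[-32.41 -32.45  -4.02] [-0.1 -0.1  0.1]
```

Call:
step_arm:
  rows:
    - {"translation": [-32.4, -32.4, -4], "rotation": [0, 0, 0], "grip": 0.8}
    - {"translation": [-32.4, -32.4, -4], "rotation": [0, 0, 0], "grip": 0.8}
    - {"translation": [-32.4, -32.4, -4], "rotation": [0, 0, 0], "grip": 0.8}
    - {"translation": [-32.4, -32.4, -4], "rotation": [0, 0, 0], "grip": 0.8}
    - {"translation": [-32.4, -32.4, -4], "rotation": [0, 0, 0], "grip": 0.8}
    - {"translation": [-32.4, -32.4, -4], "rotation": [0, 0, 0], "grip": 0.8}
    - {"translation": [-32.4, -32.4, -4], "rotation": [0, 0, 0], "grip": 0.8}
    - {"translation": [-32.4, -32.4, -4], "rotation": [0, 0, 0], "grip": 0.8}

```text
time: 16.35
tcp_pos: [0.7021, -0.0674, 0.2097]
orientation: [-3.141, 0.001, 3.009]
ft_force: [0.2, -0.1, -0.7]
width: 0.0709
gripper_force: 0.0
```

```bash
python3 w.py c1 .699 -.065 .110 .036 .699 -.065 0 .049 .441 .0275 .153 .054; python3 -c "
from h import *
rel([.699,-.065,.055],172.5)"
```

```text
[ 0.7021 -0.0674  0.2097] [-1.7997e+02  6.0000e-02  1.7238e+02]
[ 0.48  0.33 15.47] [-0.1  0.1 -0.1]
```

View pics/c1.png

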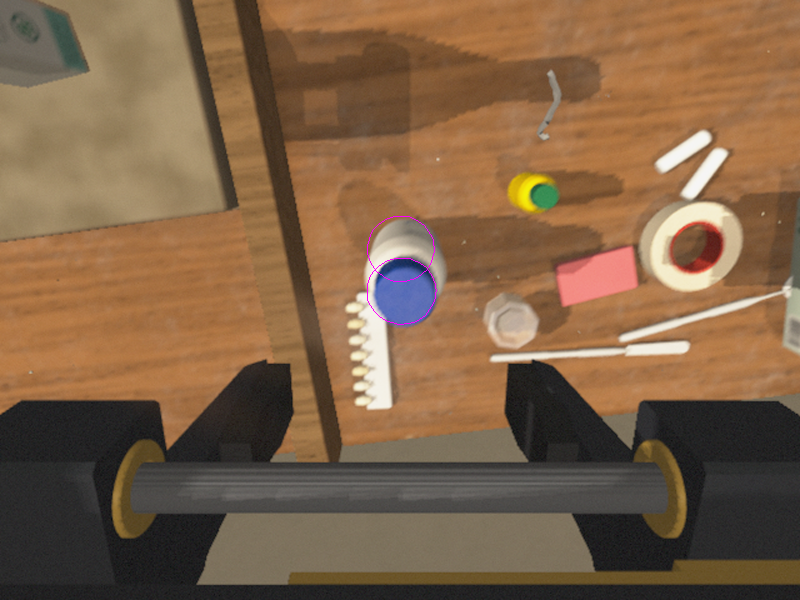

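Blue cap at (404,291), within 1 mm of prediction. Descend with the grasp point at about 74 mm.

Call:
step_arm:
  rows:
    - {"translation": [0.4, 0.4, 4], "rotation": [0, 0, 0], "grip": 0.8}
    - {"translation": [0.4, 0.4, 8], "rotation": [0, 0, 0], "grip": 0.8}
    - {"translation": [0.4, 0.4, 12], "rotation": [0, 0, 0], "grip": 0.8}
    - {"translation": [0.4, 0.4, 14.5], "rotation": [0, 0, 0], "grip": 0.8}
    - {"translation": [0.4, 0.4, 15.4], "rotation": [0, 0, 0], "grip": 0.8}
    - {"translation": [0.4, 0.4, 15.4], "rotation": [0, 0, 0], "grip": 0.8}
    - {"translation": [0.4, 0.4, 15.4], "rotation": [0, 0, 0], "grip": 0.5}
    - {"translation": [0.4, 0.4, 15.4], "rotation": [0, 0, 0], "grip": 0.3}
  grip_force: 20

```text
time: 17.4
tcp_pos: [0.6981, -0.0595, 0.0575]
orientation: [-3.142, 0.003, 3.012]
ft_force: [-0.3, -1.1, 1.2]
width: 0.0526
gripper_force: 0.3
```

Call:
step_arm:
  rows:
    - {"translation": [0, 0, 0], "rotation": [0, 0, 0], "grip": 0.2}
    - {"translation": [0, 0, 0], "rotation": [0, 0, 0], "grip": 0.2}
    - {"translation": [0, 0, 0], "rotation": [0, 0, 0], "grip": 0.2}
    - {"translation": [0, 0, -2], "rotation": [0, 0, 0], "grip": 0.2}
    - {"translation": [0, 0, -4], "rotation": [0, 0, 0], "grip": 0.2}
    - {"translation": [0, 0, -7], "rotation": [0, 0, 0], "grip": 0.2}
    - {"translation": [0, 0, -11], "rotation": [0, 0, 0], "grip": 0.2}
    - {"translation": [0, 0, -13], "rotation": [0, 0, 0], "grip": 0.2}

```text
time: 18.4
tcp_pos: [0.6985, -0.0595, 0.19]
orientation: [3.141, 0.005, 3.012]
ft_force: [-0.3, -0.2, -1.2]
width: 0.0478
gripper_force: 20.0
```

```bash
python3 -c "
from h import *
rel([.4814,.291,.18],172.5);rel([.4814,.291,.12],172.5)"
```

```text
[26.07 31.94  0.87] [0.  0.3 0.1]
[26.1  31.94  6.87] [0.  0.3 0.1]
```

Call:
step_arm:
  rows:
    - {"translation": [26.0, 31.9, 1], "rotation": [0, 0, 0], "grip": 0.2}
    - {"translation": [26.0, 31.9, 1], "rotation": [0, 0, 0], "grip": 0.2}
    - {"translation": [26.0, 31.9, 1], "rotation": [0, 0, 0], "grip": 0.2}
    - {"translation": [26.0, 31.9, 1], "rotation": [0, 0, 0], "grip": 0.2}
    - {"translation": [26.0, 31.9, 1], "rotation": [0, 0, 0], "grip": 0.2}
    - {"translation": [26.0, 31.9, 1], "rotation": [0, 0, 0], "grip": 0.2}
    - {"translation": [26.0, 31.9, 1], "rotation": [0, 0, 0], "grip": 0.2}
    - {"translation": [26.0, 31.9, 1], "rotation": [0, 0, 0], "grip": 0.2}

```text
time: 19.4
tcp_pos: [0.4786, 0.2926, 0.1757]
orientation: [3.142, -0.001, 3.016]
ft_force: [-0.0, -0.4, -0.9]
width: 0.0476
gripper_force: 20.0
```

Call:
step_arm:
  rows:
    - {"translation": [0, 0, 2], "rotation": [0, 0, 0], "grip": 0.2}
    - {"translation": [0, 0, 4], "rotation": [0, 0, 0], "grip": 0.2}
    - {"translation": [0, 0, 6], "rotation": [0, 0, 0], "grip": 0.2}
    - {"translation": [0, 0, 6], "rotation": [0, 0, 0], "grip": 0.2}
    - {"translation": [0, 0, 6], "rotation": [0, 0, 0], "grip": 0.2}
    - {"translation": [0, 0, 6], "rotation": [0, 0, 0], "grip": 0.2}
    - {"translation": [0, 0, 6], "rotation": [0, 0, 0], "grip": 0.2}
    - {"translation": [0, 0, 6], "rotation": [0, 0, 0], "grip": 0.2}

```text
time: 20.4
tcp_pos: [0.4807, 0.2908, 0.1163]
orientation: [3.141, 0.001, 3.012]
ft_force: [-0.1, 0.3, -1.2]
width: 0.0477
gripper_force: 20.0
```

```bash
python3 w.py c2 .4814 .291 .022 .058 .372 .305 .058 .016 .4212 .2992 .08 .021 ; python3 -c "
from h import *
rel([.4814,.291,.0625],172.5)"
```

```text
[0.4807 0.2908 0.1163] [1.7997e+02 5.0000e-02 1.7256e+02]
[-0.07  0.03  5.36] [0.  0.  0.1]
```

View pics/c2.png

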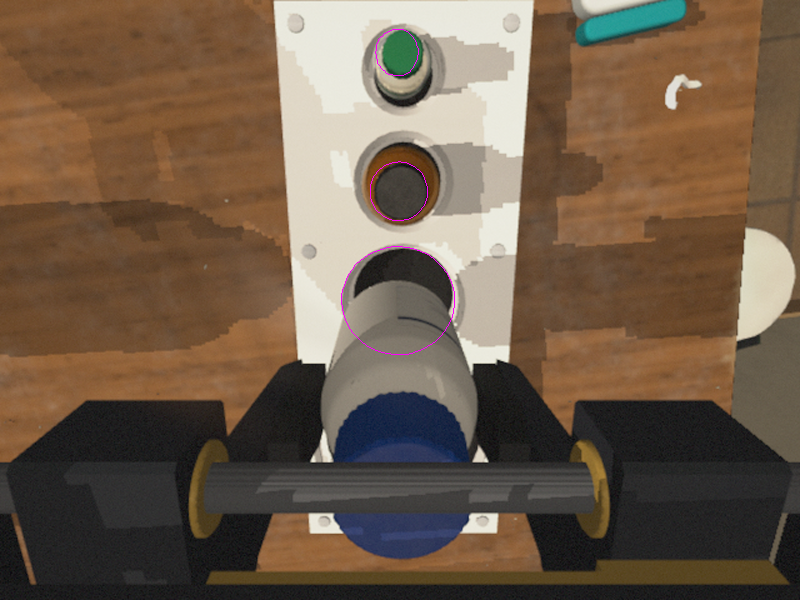

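Dropper cap at (400,191) and vial cap at (402,53) sit as predicted. The second well rim centre is at about (402,300), 1–1.5 mm to the right. Lower with that correction.

Call:
step_arm:
  rows:
    - {"translation": [-0.05, 0.15, 1], "rotation": [0, 0, 0], "grip": 0.2}
    - {"translation": [-0.05, 0.15, 2], "rotation": [0, 0, 0], "grip": 0.2}
    - {"translation": [-0.05, 0.15, 3], "rotation": [0, 0, 0], "grip": 0.2}
    - {"translation": [-0.05, 0.15, 4], "rotation": [0, 0, 0], "grip": 0.2}
    - {"translation": [-0.05, 0.15, 4.7], "rotation": [0, 0, 0], "grip": 0.2}
    - {"translation": [-0.05, 0.15, 5.2], "rotation": [0, 0, 0], "grip": 0.2}
    - {"translation": [-0.05, 0.15, 5.2], "rotation": [0, 0, 0], "grip": 0.2}
    - {"translation": [-0.05, 0.15, 5.2], "rotation": [0, 0, 0], "grip": 0.2}

```text
time: 21.45
tcp_pos: [0.4813, 0.2921, 0.0639]
orientation: [3.141, 0.0, 3.012]
ft_force: [-1.3, 0.3, -0.6]
width: 0.0474
gripper_force: 20.0
```

Bottom is about 1 mm off the floor with no contact force. Release and rise.

Call:
step_arm:
  rows:
    - {"translation": [0, 0, 0.1], "rotation": [0, 0, 0], "grip": 0.2}
    - {"translation": [0, 0, 0.1], "rotation": [0, 0, 0], "grip": 0.7}
    - {"translation": [0, 0, 0.1], "rotation": [0, 0, 0], "grip": 0.7}
    - {"translation": [0, 0, 0.1], "rotation": [0, 0, 0], "grip": 0.7}
    - {"translation": [0, 0, 0.1], "rotation": [0, 0, 0], "grip": 0.7}
    - {"translation": [0, 0, -3], "rotation": [0, 0, 0], "grip": 0.7}
    - {"translation": [0, 0, -9], "rotation": [0, 0, 0], "grip": 0.8}
    - {"translation": [0, 0, -15], "rotation": [0, 0, 0], "grip": 0.85}

```text
time: 22.45
tcp_pos: [0.4806, 0.2917, 0.2147]
orientation: [-3.141, -0.001, 3.012]
ft_force: [0.6, 0.5, 0.2]
width: 0.0749
gripper_force: 0.0
```

```bash
python3 -c "
from h import *
rel([.441,.0275,.27],172.5)"
```

```text
[  0.51 -26.72  -5.51] [-0.  -0.1  0.1]
```

Call:
step_arm:
  rows:
    - {"translation": [0.5, -26.7, -5.5], "rotation": [0, 0, 0], "grip": 0.9}
    - {"translation": [0.5, -26.7, -5.5], "rotation": [0, 0, 0], "grip": 0.9}
    - {"translation": [0.5, -26.7, -5.5], "rotation": [0, 0, 0], "grip": 0.9}
    - {"translation": [0.5, -26.7, -5.5], "rotation": [0, 0, 0], "grip": 0.9}
    - {"translation": [0.5, -26.7, -5.5], "rotation": [0, 0, 0], "grip": 0.9}
    - {"translation": [0.5, -26.7, -5.5], "rotation": [0, 0, 0], "grip": 0.9}
    - {"translation": [0.5, -26.7, -5.5], "rotation": [0, 0, 0], "grip": 0.9}
    - {"translation": [0.5, -26.7, -5.5], "rotation": [0, 0, 0], "grip": 0.9}

```text
time: 23.45
tcp_pos: [0.4415, 0.029, 0.2682]
orientation: [3.141, -0.001, 3.013]
ft_force: [-0.4, -0.0, -0.1]
width: 0.0792
gripper_force: 0.0
```

```bash
python3 w.py j1 .441 .0275 .153 .054 .441 .0275 0 .086; python3 -c "
from h import *
rel([.441,.0275,.136],172.5)"
```

```text
[0.4415 0.029  0.2682] [ 1.7999e+02 -5.0000e-02  1.7264e+02]
[ 0.02 -0.15 13.22] [ 0.  -0.1  0.2]
```

View pics/j1.png

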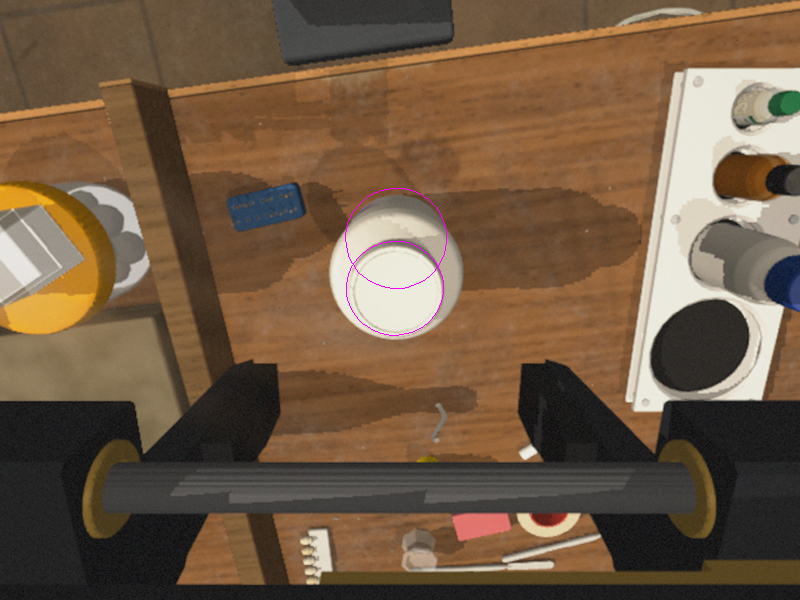

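Jar cap centre at (397,289), within 1.3 mm of prediction. The three bottles stand in the rack at right. Grip the cap.

Call:
step_arm:
  rows:
    - {"translation": [0, 0, 4], "rotation": [0, 0, 0], "grip": 0.9}
    - {"translation": [0, 0, 8], "rotation": [0, 0, 0], "grip": 0.9}
    - {"translation": [0, 0, 11], "rotation": [0, 0, 0], "grip": 0.9}
    - {"translation": [0, 0, 12.5], "rotation": [0, 0, 0], "grip": 0.9}
    - {"translation": [0, 0, 13.1], "rotation": [0, 0, 0], "grip": 0.9}
    - {"translation": [0, 0, 13.1], "rotation": [0, 0, 0], "grip": 0.9}
    - {"translation": [0, 0, 13.1], "rotation": [0, 0, 0], "grip": 0.7}
    - {"translation": [0, 0, 13.1], "rotation": [0, 0, 0], "grip": 0.5}
  grip_force: 35

```text
time: 24.5
tcp_pos: [0.4424, 0.0279, 0.1388]
orientation: [3.141, 0.002, 3.012]
ft_force: [0.5, -0.5, 0.5]
width: 0.0617
gripper_force: 0.0
```

Call:
step_arm:
  rows:
    - {"translation": [0, 0, 0], "rotation": [0, 0, 0], "grip": 0.3}
    - {"translation": [0, 0, 0], "rotation": [0, 0, 0], "grip": 0.3}
    - {"translation": [0, 0, 0], "rotation": [0, 0, 0], "grip": 0.3}
    - {"translation": [0, 0, 0], "rotation": [0, 0, 0], "grip": 0.3}
    - {"translation": [0, 0, -1], "rotation": [0, 0, 0], "grip": 0.3}
    - {"translation": [0, 0, -2], "rotation": [0, 0, 0], "grip": 0.3}
    - {"translation": [0, 0, -4], "rotation": [0, 0, 0], "grip": 0.3}
    - {"translation": [0, 0, -6], "rotation": [0, 0, 0], "grip": 0.3}

```text
time: 25.5
tcp_pos: [0.441, 0.0281, 0.1981]
orientation: [3.142, -0.001, 3.012]
ft_force: [0.1, -1.1, -2.1]
width: 0.0518
gripper_force: 34.9
```

```bash
python3 -c "
from h import *
rel([.59,.08,.22],172.5);rel([.5677,.2795,.22],172.5)"
```

```text
[-14.1    7.08  -2.2 ] [ 0.  -0.1  0.1]
[-9.3  26.57 -2.2 ] [ 0.  -0.1  0.1]
```

Jar lifted. Carry it around to the widest well, gently.

Call:
step_arm:
  rows:
    - {"translation": [-2.5, 0.5, -1], "rotation": [0, 0, 0], "grip": 0.3}
    - {"translation": [-6, 2, -2], "rotation": [0, 0, 0], "grip": 0.3}
    - {"translation": [-9.5, 4, -2.2], "rotation": [0, 0, 0], "grip": 0.3}
    - {"translation": [-13, 6, -2.2], "rotation": [0, 0, 0], "grip": 0.3}
    - {"translation": [-14.1, 9, -2.2], "rotation": [0, 0, 0], "grip": 0.3}
    - {"translation": [-13.5, 12, -2.2], "rotation": [0, 0, 0], "grip": 0.3}
    - {"translation": [-12.5, 15, -2.2], "rotation": [0, 0, 0], "grip": 0.3}
    - {"translation": [-11.8, 17, -2.2], "rotation": [0, 0, 0], "grip": 0.3}

```text
time: 26.5
tcp_pos: [0.58, 0.1825, 0.2194]
orientation: [-3.141, -0.001, 3.012]
ft_force: [0.2, -0.2, -1.8]
width: 0.0516
gripper_force: 34.9
```

```bash
python3 -c "
from h import *
rel([.5677,.2797,.22],172.5)"
```

```text
[ 2.47  9.48 -0.06] [-0.  -0.1  0.1]
```

Call:
step_arm:
  rows:
    - {"translation": [0.6, 2.5, 0], "rotation": [0, 0, 0], "grip": 0.3}
    - {"translation": [1.3, 5, 0], "rotation": [0, 0, 0], "grip": 0.3}
    - {"translation": [2, 7.5, 0], "rotation": [0, 0, 0], "grip": 0.3}
    - {"translation": [2.4, 9.4, 0], "rotation": [0, 0, 0], "grip": 0.3}
    - {"translation": [2.4, 9.4, 2], "rotation": [0, 0, 0], "grip": 0.3}
    - {"translation": [2.4, 9.4, 3], "rotation": [0, 0, 0], "grip": 0.3}
    - {"translation": [2.4, 9.4, 3], "rotation": [0, 0, 0], "grip": 0.3}
    - {"translation": [2.4, 9.4, 3], "rotation": [0, 0, 0], "grip": 0.3}

```text
time: 27.5
tcp_pos: [0.5692, 0.2768, 0.1896]
orientation: [-3.141, -0.0, 3.011]
ft_force: [0.5, 0.2, -2.6]
width: 0.0518
gripper_force: 34.9
```

```bash
python3 w.py j2 .5677 .2797 .022 .096 .5677 .2797 .206 .054 .4814 .2915 .116 .036; python3 -c "
from h import *
rel([.5677,.2797,.144],172.5)
s=cv2.imread('pics/j2.png')
im=ctrl.snapshot('scene')[:,:,::-1].copy(); C=cam('scene')
cv2.polylines(im,[proj(C,circ(.5677,.2797,.022,.096)).round().astype(int).astype('int32')],True,(255,0,255),1)
z=ctrl.get_state()['tcp_pos']; cv2.polylines(im,[proj(C,circ(z[0],z[1],z[2]-.137,.086)).round().astype('int32')],True,(0,255,0),1)
b=cv2.resize(im[130:400,200:440],None,fx=2,fy=2)
o=np.zeros((540,800,3),np.uint8);o[:,:480]=b;o[:240,480:]=cv2.resize(s,(320,240));cv2.imwrite('pics/j2s.png',o)"
```

```text
[0.5692 0.2768 0.1896] [-1.7998e+02 -1.0000e-02  1.7249e+02]
[0.21 0.24 4.6 ] [0. 0. 0.]
```

View pics/j2s.png

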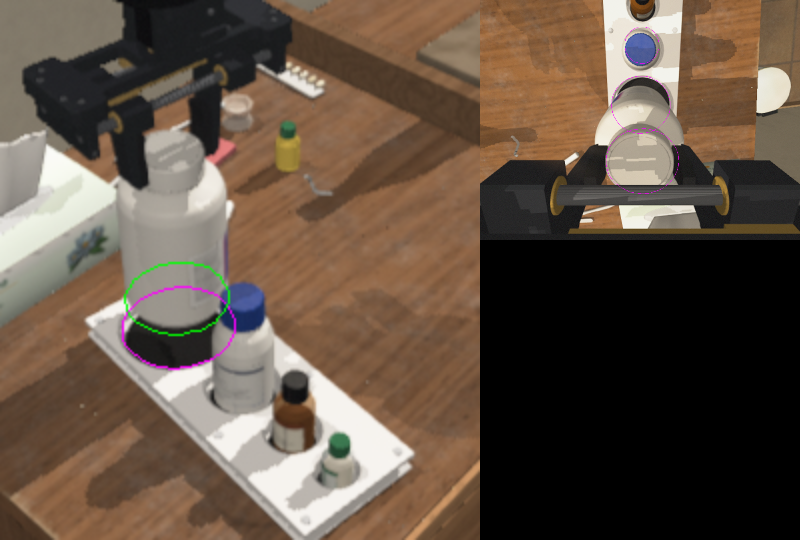

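The jar hangs upright over the widest well, with its bottom about 52 mm up. The other three bottles stand in their wells. Lower.

Call:
step_arm:
  rows:
    - {"translation": [0.2, 0.25, 0.5], "rotation": [0, 0, 0], "grip": 0.3}
    - {"translation": [0.2, 0.25, 1.5], "rotation": [0, 0, 0], "grip": 0.3}
    - {"translation": [0.2, 0.25, 2.4], "rotation": [0, 0, 0], "grip": 0.3}
    - {"translation": [0.2, 0.25, 3.2], "rotation": [0, 0, 0], "grip": 0.3}
    - {"translation": [0.2, 0.25, 4], "rotation": [0, 0, 0], "grip": 0.3}
    - {"translation": [0.2, 0.25, 4.4], "rotation": [0, 0, 0], "grip": 0.3}
    - {"translation": [0.2, 0.25, 4.4], "rotation": [0, 0, 0], "grip": 0.3}
    - {"translation": [0.2, 0.25, 4.4], "rotation": [0, 0, 0], "grip": 0.3}

```text
time: 28.6
tcp_pos: [0.5676, 0.2804, 0.1461]
orientation: [3.141, 0.001, 3.012]
ft_force: [0.8, -0.2, -3.6]
width: 0.0519
gripper_force: 34.9
```

Call:
step_arm:
  rows:
    - {"translation": [0, 0, 0.1], "rotation": [0, 0, 0], "grip": 0.3}
    - {"translation": [0, 0, 0.2], "rotation": [0, 0, 0], "grip": 0.3}
    - {"translation": [0, 0, 0.2], "rotation": [0, 0, 0], "grip": 0.3}
    - {"translation": [0, 0, 0.2], "rotation": [0, 0, 0], "grip": 0.3}
    - {"translation": [0, 0, 0.2], "rotation": [0, 0, 0], "grip": 0.8}
    - {"translation": [0, 0, 0.2], "rotation": [0, 0, 0], "grip": 0.8}
    - {"translation": [0, 0, 0.2], "rotation": [0, 0, 0], "grip": 0.8}
    - {"translation": [0, 0, 0.2], "rotation": [0, 0, 0], "grip": 0.8}

```text
time: 29.6
tcp_pos: [0.5673, 0.2803, 0.1436]
orientation: [-3.142, -0.0, 3.012]
ft_force: [-0.4, 0.9, 0.3]
width: 0.0704
gripper_force: 0.0
```

Call:
step_arm:
  rows:
    - {"translation": [0, 0, 0], "rotation": [0, 0, 0], "grip": 0.8}
    - {"translation": [0, 0, -2], "rotation": [0, 0, 0], "grip": 0.8}
    - {"translation": [0, 0, -5], "rotation": [0, 0, 0], "grip": 0.8}
    - {"translation": [0, 0, -10], "rotation": [0, 0, 0], "grip": 0.8}
    - {"translation": [0, -6, -15], "rotation": [0, 0, 0], "grip": 0.8}
    - {"translation": [0, -12, -15], "rotation": [0, 0, 0], "grip": 0.8}
    - {"translation": [0, -18, -15], "rotation": [0, 0, 0], "grip": 0.8}
    - {"translation": [0, -22, -15], "rotation": [0, 0, 0], "grip": 0.8}

```text
time: 30.6
tcp_pos: [0.5388, 0.0601, 0.2962]
orientation: [3.141, 0.003, 3.011]
ft_force: [0.7, -0.8, 0.1]
width: 0.0706
gripper_force: 0.0
```

Run:
```python
from h import *
o=np.zeros((560,800,3),np.uint8)
for n,(x,y,w,h),k,dx in(('top',(170,180,120,200),2.6,0),('scene',(230,140,190,250),2.2,330)):
    im=ctrl.snapshot(n)[:,:,::-1].copy();C=cam(n)
    b=cv2.resize(im[y:y+h,x:x+w],None,fx=k,fy=k,interpolation=cv2.INTER_CUBIC)
    for X,Y,H,D in((.5677,.2797,.159,.054),(.4814,.2915,.116,.036),(.4212,.2992,.080,.021),(.372,.305,.058,.016)):
        q=(proj(C,circ(X,Y,H,D))-[x,y]+.5)*k-.5; cv2.polylines(b,[q.round().astype('int32')],True,(255,0,255),1)
    o[:b.shape[0],dx:dx+b.shape[1]]=b
cv2.imwrite('pics/fin.png',o)
```

```text
(no output)
```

View pics/fin.png

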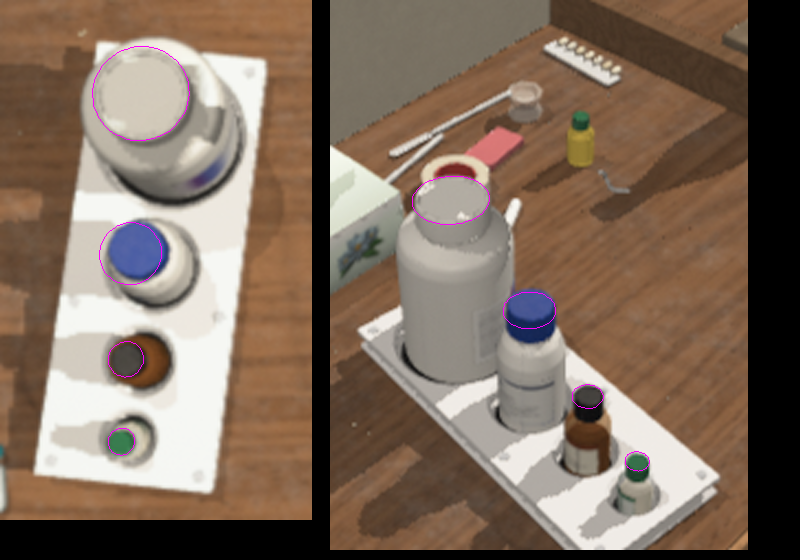

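All four caps lie on their predicted circles except the blue one. In the top view it is at (137,250) against (131,253) predicted, so I triangulate it.

Run:
```python
from h import *
from scipy.optimize import minimize
T=cam('top');S=cam('scene')
def blob(n,C):
    im=ctrl.snapshot(n).astype(int); m=(im[...,2]>im[...,0]+40)&(im[...,2]>im[...,1]+30)
    q=proj(C,[[.4814,.2915,.105]])[0]; l,_,st,ce=cv2.connectedComponentsWithStats(m.astype('uint8'))[0:4] and cv2.connectedComponentsWithStats(m.astype('uint8'))
    i=min((i for i in range(1,l) if st[i,4]>50),key=lambda i:np.linalg.norm(ce[i]-q)); return ce[i],st[i]
a,sa=blob('top',T);b,sb=blob('scene',S);print(a,sa,b,sb,tri(T,a,S,b))
# model: silhouette centroid of cap cylinder z .094...116 at upright pose
for x,y,h in((.4814,.2915,0),(.4814,.2885,0),(.4814,.2885,.003),(.4814,.287,0)):
    for n,C in(('top',T),('scene',S)):
        p=np.r_[proj(C,circ(x,y,.098+h,.036)),proj(C,circ(x,y,.116+h,.036))].astype('float32');hh=cv2.convexHull(p)
        M=cv2.moments(hh);print(x,y,h,n,(M['m10']/M['m00'],M['m01']/M['m00']),cv2.boundingRect(hh))
```

```text
[222.88311688 275.86753247] [212 265  23  22 385] [320.90227273 283.17272727] [311 272  21  24 440] [0.48375081 0.28804076 0.10636142]
0.4814 0.2915 0 top (220.45676146356902, 277.4880964772622) (207, 265, 27, 25)
0.4814 0.2915 0 scene (320.323082188044, 284.8498354410427) (308, 272, 25, 26)
0.4814 0.2885 0 top (222.42667558889121, 277.4479374498632) (209, 265, 27, 25)
0.4814 0.2885 0 scene (321.67770248864423, 283.815662033959) (309, 271, 25, 26)
0.4814 0.2885 0.003 top (222.12291775255542, 277.2771965899215) (209, 264, 26, 26)
0.4814 0.2885 0.003 scene (321.6538419103476, 282.40331193212376) (309, 269, 25, 27)
0.4814 0.287 0 top (223.41147624679127, 277.42786217652997) (210, 265, 27, 25)
0.4814 0.287 0 scene (322.3529328760866, 283.3001646397726) (310, 270, 25, 26)
```

The capped bottle is at full seated height and about 4 mm off centre, inside the 9 mm limit. Handing in.

```bash
python3 -c "
from station import ctrl
print(ctrl.job_done())"
```

```text
the job is handed in; nothing more can be done
None
```

All four bottles stand upright and released in their matching wells, and the job was handed in at about 31 s; the hand-in returned no verdict, but camera checks put every bottle within tolerance (the capped bottle is about 4 mm off its well's centre).

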